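# Empty the measuring cylinder over the pan's rim and leave it to drain

### The arm

A 6-joint arm with a two-finger parallel gripper is mounted at the origin on the work surface. World frame = base frame: x ahead of the robot, y to its left, z up, the work surface at z = 0. Lengths are in m, angles in rad, forces in N, time in s.
With the tool pointing down it reaches from about 0.3 to 0.875 m from the base axis. Payload 6.4 kg.
Tool frame: the origin (TCP) lies on the centre line of the jaws, within the pads' length; the fingertips stand 14 mm ahead of it and the grasp point (between the pads) lies 5 mm behind it (finger_overhang is the distance from the TCP to the fingertips, in m); z points along the fingers, y is the direction in which the jaws open and shut (so a half turn about z gives the same grasp; the last joint's range is limited). The gripper opens to 88 mm and grips with 3 to 60 N. Pads are 18 mm wide; open, the fingers measure 123 mm over their backs; the gripper's body (75 mm by 187 mm) begins 45 mm behind the grasp point.
Start: joints at [1.11, 0.181, 1.607, -0, 1.354, -0.206], TCP at [0.145, 0.556, 0.253] pointing down, gripper open.
Joint ranges: [-2.99, 2.99], [-0.89, 2.07], [0.3, 2.58], [-1.14, 4.28], [0, 2.63], [-3.12, 3.12]. Speed limits (rad/s): [2.57, 2.57, 3.01, 3.14, 3.14, 3.14].

### API

Orientations are given as a rotation vector (axis times angle).
In Python, from bench import read_state, capture, close_job, trace, finger_overhang gives the robot as it stands.
- The arm moves only by the tool play_rows, never from a script. Its argument "moves" is a list of rows, each a list of 3 entries, a list of its own where there are three numbers: the shift along the tool's x, y, z in m, then the turn, a rotation vector about the tool's x, y, z in degrees, then the closure, from 0 (fully open) to 1 (shut). A call has 1 to 10 rows; each row shifts and turns the commanded pose from where the row before left it, along the tool's axes as they then stand; what a row does not reach is not made up. A row lasts 1/8 s, in which the tool goes at most 62.5 mm and 10.7 degrees, less where a joint would pass 70% of its speed; a pose out of reach is approached as far as the arm can. A call is refused whole if a number of a shift passes 0.0625 or a number of a turn 10.7, either way. A call with a gripper value outside its range is refused whole. The fingers move at their own pace and stop on an object; "grip_force" is the grip in N (left out, the last holds). Time passes only in rows, so rows that do not move let the fingers close. It gives the time, the measured TCP pose, the force and the opening at its end, in the units of the state.
- read_state(): the state, without advancing time (a new reading comes with each control period).
- capture(name): name is "scene" or "top" or "wrist"; returns a dict with "pixels" (384x512x3 uint8, red, green, blue), "depth" (384x512 float32, m along the optical axis (not along the pixel's ray), 0 where there is no reading), "fx", "fy", "cx", "cy" (pixels), "extrinsics" (4x4, takes a point from camera to world coordinates). Camera axes: x right, y up, looking along -z (the intrinsics and any distortion apply to the point x, -y, -z); pixel columns grow to the right and rows downward; lengths in m; the calibration is good to about 2 mm. A picture is of the moment at which its call begins.
- close_job(): hands the job in, once; it reports no verdict.
Trained networks look in a picture, given as the dict that the camera call returned (one of the last four; its "shot" number tells which), for a name from the list of things; names that differ only in an ending like _2 or _b are one class to them, and where a whole thing is asked for, a point or a joint stands for the part that bears it (a point fixed in the world has none). Each returns a list of dicts, best first, with "score" (0 to 1); they miss things now and then, are a little off and sometimes report something else, mostly with a low value. They report only what shows in the picture. A call takes as long as a camera call. They do not tell look-alikes from the thing itself.
- trace(name, picture): "mask" (384x512 bool, what is visible of it) and "at" ([column, row] in pixels, amid what is visible of it).
The state is a dict: "clock": time; "joint_positions": joint angles; "joint_velocities": joint speeds; "effort": joint torques, N m; "eef_pos": TCP position; "eef_rot": TCP orientation; "ft_force": force on the tool from outside, world axes, zero at the start; "moment": the same for the moment, N m; "finger_gap": opening from 0.0 (shut) to 1.0 (fully open).
Only numpy, scipy, OpenCV 4.12 (cv2) and the standard library are available. Lean on these libraries where they do the work, as an engineer would, in place of code of your own. Each camera call takes 0.05 s, during which the arm holds its last target. There are 200 camera calls.

### The job

The displacement practical is over: empty the four marbles from the tall measuring cylinder into the steel pan. Tip the cylinder partway, rest its upper part on the pan's rim with its foot still on the bench and let go; then take a fresh hold on its lower half, finish the tip over the rim so that every marble rolls out, and leave the cylinder mouth-down in the pan to drain, its foot end propped up on the rim. Lower it gently, do not shove the pan out of place, and leave the other things on the bench where they are.

Things in the scene. Friction and masses are not known exactly. Their poses are not given: they have to be found in the camera images.
- cylinder: clear plastic measuring cylinder, 200 mm tall, open at the top: round body 52 mm outside, bore 44 mm; hexagonal foot 72 mm over flats, 9 mm thick. 0.16 to 0.26 kg empty. Origin: centre of the foot's underside; z along its axis to the mouth. Stands upright left or right of the pan. Leaned 45 degrees over the pan's short end, edge of its foot on the bench, it stays when let go
- cylinder_mouth (a point): centre of the cylinder's open mouth, on its axis 200 mm from the origin
- pan: stainless-steel pan, loose, about 0.9 kg, 265 x 162 mm over its flange, 100 mm high to the flange's top; flange 10 mm wide, walls and floor 3 mm, inside 239 x 136 mm. Origin: centre of the underside; x along the long side, z up. The long side runs roughly left-right, a short end towards the cylinder
- marble0_center (a point): centre of one of the four glass marbles, 28 mm across, 29 g, loose in the cylinder at the start (the stack reaches about 110 mm up from the foot)
- marble1_center (a point): centre of one of the four glass marbles, 28 mm across, 29 g, loose in the cylinder at the start (the stack reaches about 110 mm up from the foot)
- marble2_center (a point): centre of one of the four glass marbles, 28 mm across, 29 g, loose in the cylinder at the start (the stack reaches about 110 mm up from the foot)
- marble3_center (a point): centre of one of the four glass marbles, 28 mm across, 29 g, loose in the cylinder at the start (the stack reaches about 110 mm up from the foot)
- beaker: glass beaker, 72 mm across, 95 mm tall; a bystander, loose, origin at the centre of its underside
- petri_near: lidded Petri dish, 90 mm across, 15 mm high; a bystander, loose, origin at the centre of its underside
- petri_side: lidded Petri dish, 90 mm across, 15 mm high; a bystander, loose, origin at the centre of its underside
- marker: marker pen lying flat, 135 mm long along its x axis, 17 mm thick, clip on top; a bystander, loose, origin at the centre of its underside
- tube_rack: green microtube rack with a few tubes, 75 x 115 x 75 mm block (tubes to 112 mm); a bystander, loose, origin at the centre of its underside
- tip_box: black pipette-tip box with a clear lid, 85 x 122 x 80 mm; a bystander, loose, origin at the centre of its underside
- splint_tub: plastic tub of wooden splints, 84 mm across, 100 mm high (splints to about 150 mm); a bystander, loose, origin at the centre of its underside
Not all that is in view belongs to the job. Leave any blue or purple look-alike of the cylinder alone.

How it is judged:
On the way, in this order (a step that is already met when the one before it is completed fails the run):
1. the cylinder, marbles inside, leans on the pan's rim mid-tip (about 29 to 69 degrees from upright) with its foot on the bench, at rest and let go (angle between cylinder's own z axis and vertical between 0.5 and 1.2 rad and contact force between cylinder and pan above 0.1 N and contact force between the fingers and cylinder below 0.05 N and height (world z) of cylinder below 0.05 m and linear speed of cylinder below 0.03 m/s and distance between each of marble0_center, marble1_center, marble2_center, marble3_center and cylinder below 0.15 m), for 0.3 s.
2. held by its lower half, it is tipped past level (mouth below foot) over the pan (angle between cylinder's own z axis and vertical above 1.66 rad and contact force between the fingers and cylinder above 0.5 N and z of the grasp point in the frame of cylinder below 0.1 m), for 0.2 s.
At the end, for the whole second after the job is handed in: The cylinder lies still and released, mouth down in the pan: axis over 10 degrees below level, mouth's centre inside the pan and below its rim, foot's centre over 85 mm above the bench, propped by the pan; all four marbles inside the pan, below its rim and out of the cylinder; pan level (angle between cylinder's own z axis and vertical above 1.75 rad and x of cylinder_mouth in the frame of pan between -0.125 and 0.125 m and y of cylinder_mouth in the frame of pan between -0.075 and 0.075 m and z of cylinder_mouth in the frame of pan below 0.09 m and height (world z) of cylinder above 0.085 m and contact force between cylinder and pan above 0.3 N and linear speed of cylinder below 0.02 m/s and angular speed of cylinder below 0.2 rad/s and angle between pan's own z axis and vertical below 0.1 rad and x of marble0_center in the frame of pan between -0.12 and 0.12 m and y of marble0_center in the frame of pan between -0.07 and 0.07 m and z of each of marble0_center, marble1_center, marble2_center, marble3_center in the frame of pan below 0.085 m and x of marble1_center in the frame of pan between -0.12 and 0.12 m and y of marble1_center in the frame of pan between -0.07 and 0.07 m and x of marble2_center in the frame of pan between -0.12 and 0.12 m and y of marble2_center in the frame of pan between -0.07 and 0.07 m and x of marble3_center in the frame of pan between -0.12 and 0.12 m and y of marble3_center in the frame of pan between -0.07 and 0.07 m and (z of marble0_center in the frame of cylinder above 0.2 m or x of marble0_center in the frame of cylinder above 0.022 m or x of marble0_center in the frame of cylinder below -0.022 m or y of marble0_center in the frame of cylinder above 0.022 m or y of marble0_center in the frame of cylinder below -0.022 m) and (z of marble1_center in the frame of cylinder above 0.2 m or x of marble1_center in the frame of cylinder above 0.022 m or x of marble1_center in the frame of cylinder below -0.022 m or y of marble1_center in the frame of cylinder above 0.022 m or y of marble1_center in the frame of cylinder below -0.022 m) and (z of marble2_center in the frame of cylinder above 0.2 m or x of marble2_center in the frame of cylinder above 0.022 m or x of marble2_center in the frame of cylinder below -0.022 m or y of marble2_center in the frame of cylinder above 0.022 m or y of marble2_center in the frame of cylinder below -0.022 m) and (z of marble3_center in the frame of cylinder above 0.2 m or x of marble3_center in the frame of cylinder above 0.022 m or x of marble3_center in the frame of cylinder below -0.022 m or y of marble3_center in the frame of cylinder above 0.022 m or y of marble3_center in the frame of cylinder below -0.022 m)); the robot touches nothing.
It fails at once if the pan is shoved more than 40 mm (distance of pan from where it was at the start of the episode above 0.04 m).
It fails at once if the cylinder strikes the pan hard (over 40 N) (contact force between cylinder and pan above 40 N).
It fails at once if a bystander is moved by more than 30 mm (distance of any of beaker, petri_near, petri_side, marker, tube_rack, tip_box, splint_tub from where it was at the start of the episode above 0.03 m).
It also fails if it takes over 51 s, if anything falls off the work surface, if the arm or the gripper's body presses on something with over 40 N, if the wrist force passes 120 N, or if a joint passes its speed limit or range.

## Working session

There is one attempt and no reset: what is moved stays moved. The work goes in short steps, Python scripts to look and compute and a tool call to move; the robot and the scene stay as the last step left them, time stands still between calls to the robot, and variables do not carry over. Pictures are saved under pics/ and viewed, about 8 in all and at most 12, crops included, and the job is handed in when it is done.

Besides the shell and the picture viewer there is one more tool, called as name([rows], argument=value, ...), one row to a line, values as JSON. play_rows: Moves the arm, as the interface text tells. Its arguments: {"type":"object","properties":{"moves":{"type":"array","items":{"type":"array"}},"grip_force":{"type":"number"}},"required":["moves"]}

```bash
mkdir -p pics; ls; cat > h.py <<'E'
import numpy as np, cv2
from bench import read_state, capture, close_job, trace, finger_overhang
from scipy.spatial.transform import Rotation as R
def pts(p,mask=None):
    d=p["depth"]; v,u=np.indices(d.shape); m=d>0
    if mask is not None: m&=mask
    d=d[m];u=u[m];v=v[m]
    c=np.stack([(u-p["cx"])/p["fx"]*d,-(v-p["cy"])/p["fy"]*d,-d,np.ones_like(d)])
    return (np.array(p["extrinsics"])@c)[:3].T
def save(p,n): cv2.imwrite("pics/"+n,cv2.cvtColor(p["pixels"],cv2.COLOR_RGB2BGR))
E
python3 - <<'E'
from h import *
s=read_state(); print({k:np.round(v,3) for k,v in s.items()})
a=capture("top"); b=capture("scene")
cv2.imwrite("pics/a.png",cv2.cvtColor(np.hstack([a["pixels"],b["pixels"]]),cv2.COLOR_RGB2BGR)[:, :])
im=cv2.imread("pics/a.png"); cv2.imwrite("pics/a.png",np.vstack([im[:,:512],im[:,512:]]) if 0 else cv2.resize(im,(800,300)))
save(a,"top.png");save(b,"scene.png")
for n,p in(("top",a),("scene",b)):
  for t in ["cylinder","pan","beaker","petri_near","marker","tube_rack","tip_box","splint_tub"]:
    for r in trace(t,p)[:3]:
      q=pts(p,r["mask"]); 
      if len(q): print(n,t,round(r["score"],2),np.round(r["at"]),len(q),np.round(np.percentile(q,[3,50,97],axis=0),3).tolist())
E
```

```text
pics
{'clock': np.float64(0.0), 'joint_positions': array([ 1.11 ,  0.182,  1.608, -0.   ,  1.354, -0.206]), 'joint_velocities': array([-0.001, -0.002,  0.001, -0.001, -0.001, -0.002]), 'effort': array([-1.0000e-03, -4.3390e+01, -3.4183e+01,  7.0000e-02,  3.9000e-02,
       -0.0000e+00]), 'eef_pos': array([0.145, 0.556, 0.252]), 'eef_rot': array([-3.990e-01, -3.116e+00,  3.000e-03]), 'ft_force': array([ 0.233,  0.823, -0.529]), 'moment': array([-0.092, -0.012, -0.024]), 'finger_gap': np.float64(0.998)}
top cylinder 0.92 [328. 194.] 586 [[0.523, -0.157, 0.005], [0.552, -0.126, 0.109], [0.584, -0.099, 0.202]]
top cylinder 0.84 [368. 276.] 813 [[0.285, -0.271, 0.004], [0.317, -0.238, 0.115], [0.347, -0.216, 0.201]]
top cylinder 0.79 [375. 204.] 759 [[0.498, -0.3, 0.005], [0.526, -0.264, 0.115], [0.558, -0.244, 0.202]]
top pan 0.61 [250. 253.] 639 [[0.323, 0.072, 0.01], [0.363, 0.11, 0.015], [0.401, 0.15, 0.02]]
top pan 0.6 [232. 201.] 4721 [[0.46, 0.031, -0.001], [0.541, 0.159, 0.005], [0.612, 0.277, 0.103]]
top beaker 0.92 [189. 142.] 623 [[0.692, 0.258, -0.0], [0.734, 0.299, 0.035], [0
[... 1001 characters left out ...]
57, 0.028, -0.0], [0.505, 0.15, 0.042], [0.613, 0.276, 0.102]]
scene beaker 0.67 [330. 299.] 1210 [[0.692, 0.258, 0.002], [0.715, 0.292, 0.052], [0.762, 0.323, 0.096]]
scene petri_near 0.74 [287. 183.] 454 [[0.314, 0.07, 0.001], [0.355, 0.11, 0.015], [0.384, 0.15, 0.02]]
scene marker 0.72 [210. 173.] 217 [[0.355, -0.183, 0.001], [0.374, -0.131, 0.013], [0.395, -0.065, 0.019]]
scene tube_rack 0.85 [181. 276.] 2018 [[0.713, -0.129, 0.005], [0.763, -0.073, 0.074], [0.787, -0.02, 0.111]]
scene tip_box 0.67 [262. 300.] 2244 [[0.732, 0.09, 0.014], [0.786, 0.147, 0.078], [0.811, 0.203, 0.082]]
scene splint_tub 0.57 [ 95. 241.] 1373 [[0.693, -0.359, 0.0], [0.74, -0.312, 0.073], [0.771, -0.28, 0.13]]
```

View pics/top.png

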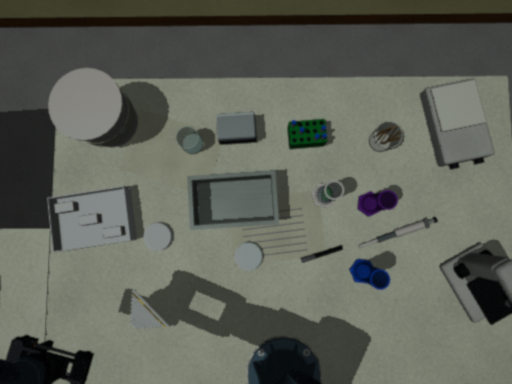

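View pics/scene.png

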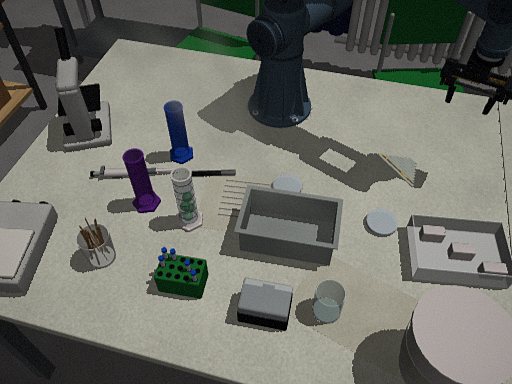

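The top view shows the clear cylinder with marbles near pixel (330,192), with purple (375,204) and blue (370,275) look-alikes to leave alone. The pan is at (233,200), to its left. Next I'll measure the cylinder and pan accurately.

```bash
python3 - <<'E'
from h import *
from scipy.optimize import least_squares
P={n:capture(n) for n in("top","scene")}
rim=[];body=[]
for n,p in P.items():
  q=pts(p)
  r=q[(q[:,0]>.42)&(q[:,0]<.66)&(q[:,1]>-.02)&(q[:,1]<.33)&(abs(q[:,2]-.1)<.007)]
  (c,s,a)=cv2.minAreaRect(r[:,:2].astype(np.float32)); print(n,"pan",np.round(c,4),np.round(s,4),a,len(r),np.median(r[:,2]))
  m=(abs(q[:,0]-.555)<.06)&(abs(q[:,1]+.128)<.06)
  for lo,hi in((.002,.012),(.02,.1),(.12,.195),(.195,.21)):
    b=q[m&(q[:,2]>lo)&(q[:,2]<hi)]; 
    if len(b)>5:
      f=least_squares(lambda x:np.hypot(b[:,0]-x[0],b[:,1]-x[1])-.026,[.555,-.128],loss="soft_l1",f_scale=.002).x
      print(n,lo,len(b),"circle",np.round(f,4),"bbox",np.round([np.percentile(b,3,axis=0),np.percentile(b,97,axis=0)],3).tolist())
s=read_state();M=R.from_rotvec(s["eef_rot"]).as_matrix();print(M.round(3))
E
```

```text
top pan [0.5358 0.1536] [0.1625 0.2655] 3.6465585231781006 1210 0.10015617762301154
top 0.002 340 circle [ 0.5522 -0.1189] bbox [[0.499, -0.182, 0.002], [0.611, -0.071, 0.011]]
top 0.02 125 circle [ 0.5512 -0.1302] bbox [[0.529, -0.154, 0.022], [0.575, -0.106, 0.098]]
top 0.12 146 circle [ 0.5539 -0.1289] bbox [[0.53, -0.154, 0.125], [0.576, -0.106, 0.194]]
top 0.195 118 circle [ 0.5547 -0.1315] bbox [[0.53, -0.157, 0.196], [0.579, -0.106, 0.204]]
scene pan [0.5342 0.1506] [0.1668 0.265 ] 3.7861008644104004 1447 0.09949604930486289
scene 0.002 295 circle [ 0.5596 -0.1257] bbox [[0.501, -0.183, 0.002], [0.611, -0.075, 0.011]]
scene 0.02 334 circle [ 0.5533 -0.1343] bbox [[0.549, -0.151, 0.022], [0.58, -0.108, 0.099]]
scene 0.12 514 circle [ 0.5543 -0.1337] bbox [[0.531, -0.155, 0.124], [0.58, -0.109, 0.193]]
scene 0.195 134 circle [ 0.5549 -0.1337] bbox [[0.529, -0.158, 0.195], [0.581, -0.109, 0.203]]
[[-0.968  0.252 -0.   ]
 [ 0.252  0.968  0.   ]
 [ 0.     0.    -1.   ]]
```

```bash
cat >> h.py <<'E'
u=np.array([-.0645,.998,0]); v=np.array([.998,.0645,0]); F=np.array([.5436,.0195,0])  # flange edge, near end
def rot(t): # tool tilted t deg (0 = down, tool x = u, y = v)
    return R.from_matrix(np.c_[u,v,[0,0,-1]])*R.from_euler('y',-t,degrees=True)
def W(h,z,off=0): return F+u*h+v*off+np.array([0,0,z])   # h along u from flange edge
def rows(way,clos,p=None,r=None):
    """way: list of (pos, Rot, n rows); prints rounded rows, feeding rounding back"""
    s=read_state(); p=np.array(s["eef_pos"]) if p is None else p; r=R.from_rotvec(s["eef_rot"]) if r is None else r
    out=[]
    for P,Q,n in way:
        p0=p.copy(); r0=r; d=(r0.inv()*Q).as_rotvec()
        for i in range(1,n+1):
            tp=p0+(P-p0)*i/n; tr=r0*R.from_rotvec(d*i/n)
            sh=np.round(r.inv().apply(tp-p),3); tu=np.round((r.inv()*tr).as_rotvec(degrees=True),1)
            p=p+r.apply(sh); r=r*R.from_rotvec(tu,degrees=True)
            out.append([(sh+0.).tolist(),(tu+0.).tolist(),clos])
    for k in range(0,len(out),10): print(str(out[k:k+10]).replace(' ',''))
    return p,r
E
python3 - <<'E'
from h import *
c=np.array([.554,-.132,0])
print((c-F)@u,(c-F)@v)
rows([(c+[0,0,.30],rot(0),20)],0)
E
```

```text
-0.1518678 0.0006074500000000763
[[[-0.028,-0.028,-0.002],[0.0,0.0,3.6],0],[[-0.031,-0.026,-0.003],[0.0,0.0,3.6],0],[[-0.031,-0.025,-0.002],[0.0,0.0,3.6],0],[[-0.034,-0.022,-0.002],[0.0,0.0,3.5],0],[[-0.034,-0.02,-0.003],[0.0,0.0,3.6],0],[[-0.036,-0.018,-0.002],[0.0,0.0,3.6],0],[[-0.037,-0.016,-0.003],[0.0,0.0,3.6],0],[[-0.038,-0.014,-0.002],[0.0,0.0,3.6],0],[[-0.038,-0.011,-0.002],[0.0,0.0,3.6],0],[[-0.039,-0.008,-0.003],[0.0,0.0,3.6],0]]
[[[-0.04,-0.006,-0.002],[0.0,0.0,3.5],0],[[-0.04,-0.004,-0.002],[0.0,0.0,3.6],0],[[-0.04,-0.001,-0.003],[0.0,0.0,3.6],0],[[-0.04,0.001,-0.002],[0.0,0.0,3.6],0],[[-0.04,0.004,-0.002],[0.0,0.0,3.6],0],[[-0.039,0.006,-0.003],[0.0,0.0,3.6],0],[[-0.039,0.009,-0.002],[0.0,0.0,3.5],0],[[-0.039,0.011,-0.003],[0.0,0.0,3.6],0],[[-0.037,0.014,-0.002],[0.0,0.0,3.6],0],[[-0.037,0.016,-0.002],[0.0,0.0,3.6],0]]
```

play_rows([
  [[-0.028, -0.028, -0.002], [0.0, 0.0, 3.6], 0],
  [[-0.031, -0.026, -0.003], [0.0, 0.0, 3.6], 0],
  [[-0.031, -0.025, -0.002], [0.0, 0.0, 3.6], 0],
  [[-0.034, -0.022, -0.002], [0.0, 0.0, 3.5], 0],
  [[-0.034, -0.02, -0.003], [0.0, 0.0, 3.6], 0],
  [[-0.036, -0.018, -0.002], [0.0, 0.0, 3.6], 0],
  [[-0.037, -0.016, -0.003], [0.0, 0.0, 3.6], 0],
  [[-0.038, -0.014, -0.002], [0.0, 0.0, 3.6], 0],
  [[-0.038, -0.011, -0.002], [0.0, 0.0, 3.6], 0],
  [[-0.039, -0.008, -0.003], [0.0, 0.0, 3.6], 0],
])

```text
clock: 2.25
eef_pos: [0.3501, 0.2113, 0.277]
eef_rot: [1.343, 2.84, 0.001]
ft_force: [0.4, -0.2, -0.1]
finger_gap: 0.996
```

play_rows([
  [[-0.04, -0.006, -0.002], [0.0, 0.0, 3.5], 0],
  [[-0.04, -0.004, -0.002], [0.0, 0.0, 3.6], 0],
  [[-0.04, -0.001, -0.003], [0.0, 0.0, 3.6], 0],
  [[-0.04, 0.001, -0.002], [0.0, 0.0, 3.6], 0],
  [[-0.04, 0.004, -0.002], [0.0, 0.0, 3.6], 0],
  [[-0.039, 0.006, -0.003], [0.0, 0.0, 3.6], 0],
  [[-0.039, 0.009, -0.002], [0.0, 0.0, 3.5], 0],
  [[-0.039, 0.011, -0.003], [0.0, 0.0, 3.6], 0],
  [[-0.037, 0.014, -0.002], [0.0, 0.0, 3.6], 0],
  [[-0.037, 0.016, -0.002], [0.0, 0.0, 3.6], 0],
])

```text
clock: 3.5
eef_pos: [0.5549, -0.1332, 0.2998]
eef_rot: [2.151, 2.29, 0.0]
ft_force: [-0.3, -0.4, -0.5]
finger_gap: 1.001
```

```bash
python3 - <<'E'
from h import *
p=capture("wrist"); save(p,"w1.png")
q=pts(p)
m=(abs(q[:,0]-.554)<.05)&(abs(q[:,1]+.132)<.05)
b=q[m&(q[:,2]>.193)&(q[:,2]<.207)]
print(len(b)); 
if len(b): print(cv2.minEnclosingCircle(b[:,:2].astype(np.float32)),cv2.fitEllipse(b[:,:2].astype(np.float32)))
s=read_state();print(s["eef_pos"],s["joint_positions"],s["clock"])
rows([(np.array([.554,-.132,.16]),rot(0),8)],0)
E
```

```text
1775
((0.5543534755706787, -0.13414493203163147), 0.027561724185943604) ((0.554370641708374, -0.1334635466337204), (0.04891468957066536, 0.049059875309467316), 167.10690307617188)
[ 0.55659141 -0.13735557  0.29987014] [-0.44799165  0.13921439  1.55866329 -0.00172939  1.44088797 -0.50505494] 3.55
[[[0.001,0.0,0.017],[0.0,0.0,-0.1],0],[[0.0,-0.001,0.018],[0.0,0.0,0.0],0],[[0.001,0.0,0.017],[0.0,0.1,-0.1],0],[[0.001,0.0,0.018],[0.0,0.0,0.0],0],[[0.001,-0.001,0.017],[0.1,0.0,-0.1],0],[[0.0,0.0,0.018],[0.0,0.0,0.0],0],[[0.001,0.0,0.017],[0.0,0.0,-0.1],0],[[0.001,0.0,0.018],[0.0,0.1,0.0],0]]
```

View pics/w1.png

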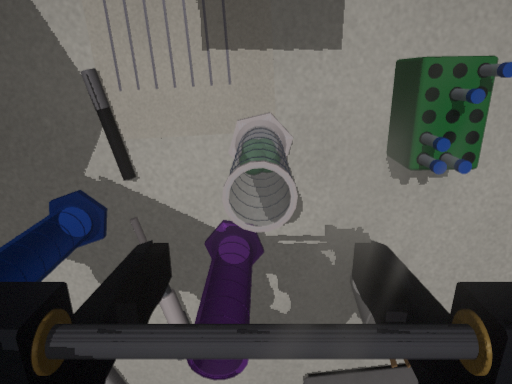

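The wrist view shows the cylinder mouth at (262,192). Its foot behind it has a hex corner near (268,113), pointing roughly at the pan. I'll measure the foot's orientation so a flat can face the pan when I tip.

```bash
python3 - <<'E'
from h import *
p=capture("wrist"); q=pts(p)
c=np.array([.5545,-.1335])
r=q[:,:2]-c; rad=np.hypot(*r.T); b=r[(rad<.05)&(q[:,2]>.006)&(q[:,2]<.0125)]
h,o=b@u[:2],b@v[:2]; a=np.degrees(np.arctan2(-o,h)); rr=np.hypot(h,o)
for k in range(-100,101,10):
  m=abs(a-k)<5
  if m.sum()>3: print(k,m.sum(),np.percentile(rr[m],95).round(4))
best=max(((np.cos(np.radians(a-t)*6)*1)[rr>.038].sum(),t) for t in range(-30,30)); print("corner dir deg from u (ccw)",best, (rr>.038).sum())
s=read_state();print(s["eef_pos"],s["clock"])
E
```

```text
-100 25 0.0362
-90 31 0.0373
-80 42 0.0401
-70 37 0.0385
-60 31 0.0363
-50 28 0.0352
-40 28 0.0351
-30 35 0.0371
-20 46 0.039
-10 45 0.0386
0 33 0.0358
10 33 0.0351
20 28 0.035
30 36 0.0367
40 48 0.0397
50 41 0.0384
60 30 0.0363
70 23 0.0357
80 24 0.0357
90 26 0.0371
100 37 0.04
corner dir deg from u (ccw) (np.float64(53.478310132402505), -17) 59
[ 0.55546111 -0.13523196  0.29951804] 3.6
```

```bash
python3 - <<'E'
from h import *
g=np.array([.5545,-.1335,.160]); r13=rot(0)*R.from_euler('z',-13,degrees=True)
rows([(g,r13,9)],0,p=np.array(read_state()["eef_pos"]))
E
```

```text
[[[0.0,0.0,0.016],[0.0,0.0,-1.5],0],[[0.0,0.0,0.015],[0.0,0.0,-1.4],0],[[0.001,0.0,0.016],[0.0,0.0,-1.5],0],[[0.0,0.0,0.015],[0.0,0.0,-1.5],0],[[0.0,0.0,0.016],[0.0,0.0,-1.5],0],[[0.0,-0.001,0.015],[0.0,0.0,-1.4],0],[[0.001,0.0,0.016],[0.0,0.1,-1.5],0],[[0.0,0.0,0.015],[0.0,0.0,-1.5],0],[[0.0,0.0,0.016],[0.0,0.0,-1.4],0]]
```

play_rows([
  [[0, 0, 0.016], [0, 0, -1.5], 0],
  [[0, 0, 0.015], [0, 0, -1.4], 0],
  [[0.001, 0, 0.016], [0, 0, -1.5], 0],
  [[0, 0, 0.015], [0, 0, -1.5], 0],
  [[0, 0, 0.016], [0, 0, -1.5], 0],
  [[0, 0, 0.015], [0, 0, -1.4], 0],
  [[0, 0, 0.016], [0, 0, -1.5], 0],
  [[0, 0, 0.015], [0, 0, -1.5], 0],
  [[0, 0, 0.016], [0, 0, -1.4], 0],
  [[0, 0, 0], [0, 0, 0], 0],
], grip_force=30)

```text
clock: 4.85
eef_pos: [0.5532, -0.1306, 0.1579]
eef_rot: [-1.869, -2.522, 0.001]
ft_force: [0.3, -0.2, 0.3]
finger_gap: 1.0
```

play_rows([
  [[0, 0, 0], [0, 0, 0], 0.2],
  [[0, 0, 0], [0, 0, 0], 0.3],
  [[0, 0, 0], [0, 0, 0], 0.38],
  [[0, 0, 0], [0, 0, 0], 0.45],
  [[0, 0, 0], [0, 0, 0], 0.6],
  [[0, 0, 0], [0, 0, 0], 0.8],
  [[0, 0, 0], [0, 0, 0], 0.8],
], grip_force=30)

```text
clock: 5.72
eef_pos: [0.5543, -0.1311, 0.16]
eef_rot: [1.871, 2.523, -0.0]
ft_force: [-1.5, 0.0, 3.6]
finger_gap: 0.582
```

```bash
python3 - <<'E'
from h import *
s=read_state();print({k:np.round(s[k],3) for k in("eef_pos","eef_rot","finger_gap","ft_force","joint_positions","clock")})
E
```

```text
{'eef_pos': array([ 0.554, -0.131,  0.16 ]), 'eef_rot': array([ 1.871,  2.523, -0.   ]), 'finger_gap': np.float64(0.582), 'ft_force': array([-1.48 ,  0.045,  3.587]), 'joint_positions': array([-0.44 ,  0.268,  1.701, -0.   ,  1.172, -0.735]), 'clock': np.float64(5.725)}
```

```bash
cat >> h.py <<'E'
def tcp(h,z,th,zc): # cylinder origin at (h,z), tilt th deg; point zc up the axis
    t=np.radians(th); return W(h+zc*np.sin(t),z+zc*np.cos(t))
E
python3 - <<'E'
from h import *
s=read_state(); p=np.array(s["eef_pos"])
r13=rot(0)*R.from_euler('z',-13,degrees=True)
w=[(p+[0,0,.008],r13,2),(tcp(-.122,.008,0,.160),rot(0),6)]
for th in range(5,46,5):
  t=np.radians(th); w.append((tcp(-.086-.036*np.cos(t),.006+.036*np.sin(t),th,.160),rot(th),2))
w.append((tcp(-.086-.036*np.cos(t),.002+.036*np.sin(t),th,.160),rot(th),2))
print(rows(w,0.8))
E
```

```text
[[[0.0,0.0,-0.004],[0.0,0.0,0.1],0.8],[[0.0,0.0,-0.004],[0.0,0.0,0.1],0.8],[[0.005,0.001,0.0],[0.0,0.0,2.2],0.8],[[0.005,0.001,0.0],[0.0,0.0,2.1],0.8],[[0.004,0.0,0.0],[0.0,0.0,2.2],0.8],[[0.005,0.001,0.0],[0.0,0.0,2.2],0.8],[[0.005,0.0,0.0],[0.0,0.0,2.1],0.8],[[0.005,0.0,0.0],[0.0,0.0,2.2],0.8],[[0.007,0.0,0.0],[0.0,-2.5,0.0],0.8],[[0.007,0.0,-0.001],[0.0,-2.5,0.0],0.8]]
[[[0.007,0.0,-0.001],[0.0,-2.5,0.0],0.8],[[0.007,0.0,-0.002],[0.0,-2.5,0.0],0.8],[[0.007,0.0,-0.001],[0.0,-2.5,0.0],0.8],[[0.007,0.0,-0.001],[0.0,-2.5,0.0],0.8],[[0.007,0.0,-0.001],[0.0,-2.5,0.0],0.8],[[0.007,0.0,-0.002],[0.0,-2.5,0.0],0.8],[[0.007,0.0,-0.001],[0.0,-2.5,0.0],0.8],[[0.007,0.0,-0.002],[0.0,-2.5,0.0],0.8],[[0.007,0.0,-0.001],[0.0,-2.5,0.0],0.8],[[0.007,0.0,-0.002],[0.0,-2.5,0.0],0.8]]
[[[0.007,0.0,-0.001],[0.0,-2.5,0.0],0.8],[[0.007,0.0,-0.002],[0.0,-2.5,0.0],0.8],[[0.007,0.0,-0.001],[0.0,-2.5,0.0],0.8],[[0.007,0.0,-0.002],[0.0,-2.5,0.0],0.8],[[0.007,0.0,-0.001],[0.0,-2.5,0.0],0.8],[[0.007,0.0,-0.001],[0.0,-2.5,0.0],0.8],[[0.001,0.0,0.001],[0.0,0.0,0.0],0.8],[[0.002,0.0,0.001],[0.0,0.0,0.0],0.8]]
(array([0.54356715, 0.02167273, 0.14068984]), Rotation.from_matrix(array([[-4.54448010e-02,  9.97912658e-01,  4.58813435e-02],
                            [ 7.05438544e-01,  6.45774205e-02, -7.05823078e-01],
                            [-7.07312682e-01,  2.90478869e-04, -7.06900761e-01]])))
```

play_rows([
  [[0, 0, -0.004], [0, 0, 0.1], 0.8],
  [[0, 0, -0.004], [0, 0, 0.1], 0.8],
  [[0.005, 0.001, 0], [0, 0, 2.2], 0.8],
  [[0.005, 0.001, 0], [0, 0, 2.1], 0.8],
  [[0.004, 0, 0], [0, 0, 2.2], 0.8],
  [[0.005, 0.001, 0], [0, 0, 2.2], 0.8],
  [[0.005, 0, 0], [0, 0, 2.1], 0.8],
  [[0.005, 0, 0], [0, 0, 2.2], 0.8],
  [[0.007, 0, 0], [0, -2.5, 0], 0.8],
  [[0.007, 0, -0.001], [0, -2.5, 0], 0.8],
], grip_force=40)

```text
clock: 6.98
eef_pos: [0.5503, -0.0877, 0.1682]
eef_rot: [2.105, 2.244, -0.093]
ft_force: [-0.3, -0.6, -2.6]
finger_gap: 0.577
```

play_rows([
  [[0.007, 0, -0.001], [0, -2.5, 0], 0.8],
  [[0.007, 0, -0.002], [0, -2.5, 0], 0.8],
  [[0.007, 0, -0.001], [0, -2.5, 0], 0.8],
  [[0.007, 0, -0.001], [0, -2.5, 0], 0.8],
  [[0.007, 0, -0.001], [0, -2.5, 0], 0.8],
  [[0.007, 0, -0.002], [0, -2.5, 0], 0.8],
  [[0.007, 0, -0.001], [0, -2.5, 0], 0.8],
  [[0.007, 0, -0.002], [0, -2.5, 0], 0.8],
  [[0.007, 0, -0.001], [0, -2.5, 0], 0.8],
  [[0.007, 0, -0.002], [0, -2.5, 0], 0.8],
])

```text
clock: 8.22
eef_pos: [0.5458, -0.0168, 0.1619]
eef_rot: [1.858, 1.981, -0.498]
ft_force: [0.4, 0.7, -2.9]
finger_gap: 0.578
```

play_rows([
  [[0.007, 0, -0.001], [0, -2.5, 0], 0.8],
  [[0.007, 0, -0.002], [0, -2.5, 0], 0.8],
  [[0.007, 0, -0.001], [0, -2.5, 0], 0.8],
  [[0.007, 0, -0.002], [0, -2.5, 0], 0.8],
  [[0.007, 0, -0.001], [0, -2.5, 0], 0.8],
  [[0.007, 0, -0.001], [0, -2.5, 0], 0.8],
  [[0, 0, 0], [0, 0, 0], 0.8],
  [[0, 0, 0], [0, 0, 0], 0.8],
])

```text
clock: 9.22
eef_pos: [0.5436, 0.0211, 0.144]
eef_rot: [1.696, 1.809, -0.701]
ft_force: [-0.3, 1.0, -3.1]
finger_gap: 0.575
```

```bash
python3 - <<'E'
from h import *
p=capture("scene"); s=read_state();print({k:np.round(s[k],3) for k in("eef_pos","finger_gap","ft_force","joint_positions","clock")})
cv2.imwrite("pics/s2.png",cv2.cvtColor(cv2.resize(p["pixels"][110:270,120:380],(780,480)),cv2.COLOR_RGB2BGR))
E
```

```text
{'eef_pos': array([0.544, 0.021, 0.144]), 'finger_gap': np.float64(0.575), 'ft_force': array([-0.653, -0.817, -2.78 ]), 'joint_positions': array([ 0.205,  0.435,  1.722, -0.827,  1.256,  0.522]), 'clock': np.float64(9.275)}
```

View pics/s2.png

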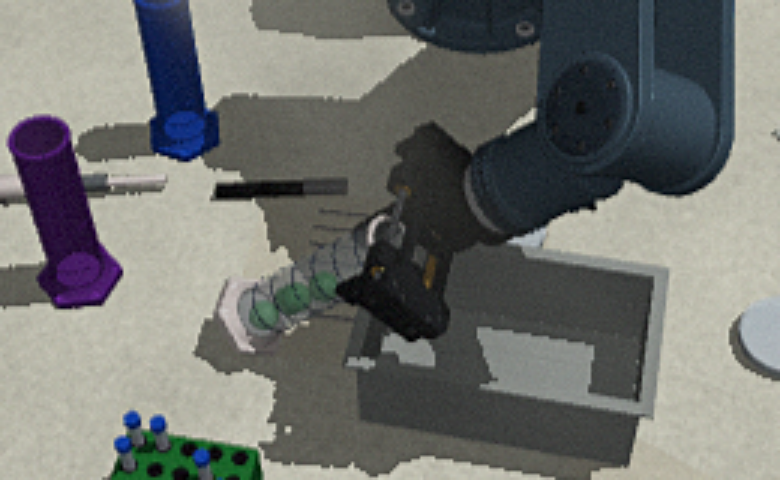

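The scene view shows the cylinder held at about 45° over the pan's near end, marbles inside, foot near (240,315) just off the bench. Next I'll lower it gently.

play_rows([
  [[0.001, 0, 0.001], [0, 0, 0], 0.8],
  [[0.001, 0, 0.001], [0, 0, 0], 0.8],
  [[0.001, 0, 0.001], [0, 0, 0], 0.8],
  [[0, 0, 0], [0, 0, 0], 0.8],
])

```text
clock: 9.78
eef_pos: [0.5434, 0.021, 0.1396]
eef_rot: [1.695, 1.808, -0.702]
ft_force: [1.2, 0.4, -3.3]
finger_gap: 0.577
```

play_rows([
  [[0.001, 0, 0.001], [0, 0, 0], 0.8],
  [[0, 0, 0], [0, 0, 0], 0.8],
])

```text
clock: 10.02
eef_pos: [0.5434, 0.0211, 0.1382]
eef_rot: [1.695, 1.808, -0.702]
ft_force: [-0.1, -0.3, -3.9]
finger_gap: 0.577
```

play_rows([
  [[0.001, 0, 0.001], [0, 0, 0], 0.8],
  [[0, 0, 0], [0, 0, 0], 0.8],
])

```text
clock: 10.28
eef_pos: [0.5437, 0.0212, 0.1374]
eef_rot: [1.694, 1.807, -0.702]
ft_force: [-0.2, 2.1, -0.3]
finger_gap: 0.578
```

play_rows([
  [[0, 0, 0], [0, 0, 0], 0.38],
  [[0, 0, 0], [0, 0, 0], 0.3],
  [[0, 0, 0], [0, 0, 0], 0.15],
  [[0, 0, 0], [0, 0, 0], 0],
  [[0, 0, -0.01], [0, 0, 0], 0],
  [[0, 0, -0.02], [0, 0, 0], 0],
  [[0, 0, -0.03], [0, 0, 0], 0],
  [[0, 0, -0.03], [0, 0, 0], 0],
  [[0, 0, -0.03], [0, 0, 0], 0],
  [[0, 0, 0], [0, 0, 0], 0],
])

```text
clock: 11.52
eef_pos: [0.5392, 0.1081, 0.2244]
eef_rot: [1.693, 1.808, -0.695]
ft_force: [0.3, -1.1, 0.4]
finger_gap: 1.0
```

```bash
python3 - <<'E'
from h import *
p=capture("scene"); s=read_state();print({k:np.round(s[k],3) for k in("eef_pos","finger_gap","ft_force","joint_positions","clock")})
cv2.imwrite("pics/s3.png",cv2.cvtColor(cv2.resize(p["pixels"][110:270,120:380],(780,480)),cv2.COLOR_RGB2BGR))
for n,p in (("scene",p),("top",capture("top"))):
  for r in trace("cylinder",p)[:4]:
    q=pts(p,r["mask"]); c=np.median(q,0)
    if abs(c[0]-.55)>.06 or abs(c[1]+.03)>.09: continue
    d=q-F; h=d@u;o=d@v;z=q[:,2]
    print(n,r["score"],len(q),"h",np.percentile(h,[1,5,50,95,99]).round(3),"o",np.percentile(o,[3,50,97]).round(3),"z",np.percentile(z,[1,5,50,95,99]).round(3))
    m=(z>.03)
    # slices along h: top height
    for a in np.arange(-.13,.06,.02):
      k=abs(h-a)<.005
      if k.sum()>5: print(round(a,3),np.percentile(z[k],[5,95]).round(3),np.percentile(o[k],[5,95]).round(3))
E
```

```text
{'eef_pos': array([0.538, 0.107, 0.223]), 'finger_gap': np.float64(1.002), 'ft_force': array([ 0.307,  0.243, -0.663]), 'joint_positions': array([ 0.35 ,  0.385,  1.601, -0.752,  1.464,  0.49 ]), 'clock': np.float64(11.575)}
scene 0.65 1428 h [-0.135 -0.126 -0.041  0.033  0.043] o [-0.023  0.018  0.03 ] z [0.008 0.03  0.112 0.171 0.181]
-0.13 [0.044 0.058] [-0.02   0.026]
-0.11 [0.028 0.065] [-0.004  0.039]
-0.09 [0.007 0.085] [0.001 0.028]
-0.07 [0.051 0.106] [-0.003  0.026]
-0.05 [0.074 0.126] [-0.004  0.026]
-0.03 [0.087 0.146] [-0.004  0.026]
-0.01 [0.109 0.166] [-0.004  0.026]
0.01 [0.13  0.184] [-0.022  0.026]
0.03 [0.099 0.167] [-0.066  0.026]
0.05 [0.145 0.153] [-0.006  0.015]
top 0.9 1100 h [-0.133 -0.125 -0.042  0.038  0.046] o [-0.028 -0.001  0.026] z [0.025 0.041 0.121 0.174 0.183]
-0.13 [0.045 0.06 ] [-0.024  0.02 ]
-0.11 [0.03  0.066] [-0.038  0.034]
-0.09 [0.019 0.085] [-0.026  0.021]
-0.07 [0.078 0.105] [-0.023  0.019]
-0.05 [0.091 0.126] [-0.022  0.022]
-0.03 [0.115 0.145] [-0.023  0.023]
-0.01 [0.134 0.164] [-0.021  0.021]
0.01 [0.148 0.185] [-0.023  0.022]
0.03 [0.132 0.171] [-0.022  0.026]
0.05 [0.105 0.152] [-0.011  0.017]
```

View pics/s3.png

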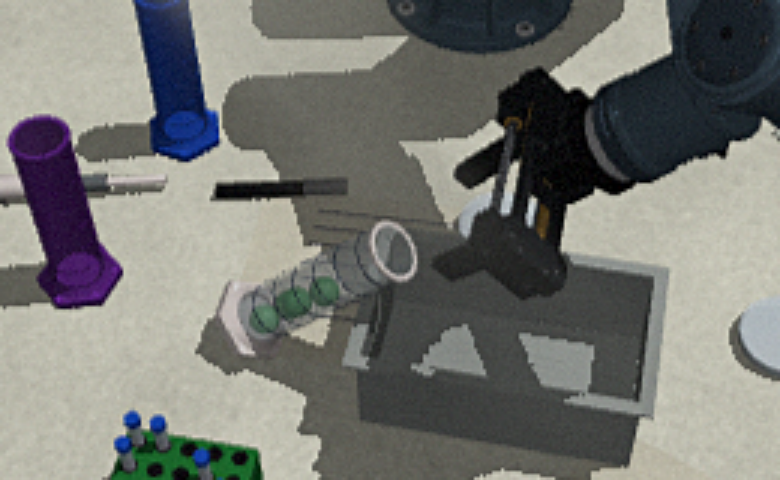

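The cylinder rests at about 45° on the rim and is released. Its foot is on the bench near (240,320) and three green marbles show inside. Now the fresh hold on its lower half.

```bash
cat >> h.py <<'E'
def gtcp(h,z,th,zc=.075,off=75): # TCP and rotation for grasp point zc up the axis, tool tilt th-off
    t=np.radians(th-off); return tcp(h,z,th,zc)+.005*(-np.sin(t)*u+np.array([0,0,-np.cos(t)])), rot(th-off)
E
python3 - <<'E'
from h import *
G,Q=gtcp(-.1115,.0255,45); zt=Q.as_matrix()[:,2]
print(G,zt)
rows([(W(.06,.34),rot(20),6),(W(-.11,.30),Q,10),(G-.12*zt,Q,4),(G-.05*zt,Q,4),(G,Q,5)],0)
E
```

```text
[ 0.54720987 -0.03635506  0.07420288] [-0.03224735  0.49895902 -0.8660254 ]
[[[-0.017,0.0,-0.011],[0.0,4.2,0.0],0],[[-0.016,0.0,-0.012],[0.0,4.1,0.0],0],[[-0.016,0.0,-0.014],[0.0,4.2,0.0],0],[[-0.014,0.0,-0.014],[-0.1,4.2,0.0],0],[[-0.013,0.0,-0.015],[0.0,4.2,0.0],0],[[-0.012,0.0,-0.017],[0.0,4.1,0.0],0],[[-0.015,0.0,0.01],[0.0,5.0,0.0],0],[[-0.015,0.0,0.008],[0.0,5.0,0.0],0],[[-0.016,0.0,0.007],[0.0,5.0,0.0],0],[[-0.017,0.0,0.005],[0.0,5.0,0.0],0]]
[[[-0.017,0.0,0.004],[0.0,5.0,0.0],0],[[-0.017,0.0,0.003],[0.0,5.0,0.0],0],[[-0.018,0.0,0.001],[0.0,5.0,0.0],0],[[-0.017,0.0,-0.001],[0.0,5.0,0.0],0],[[-0.017,0.0,-0.002],[0.0,5.0,0.0],0],[[-0.018,0.0,-0.003],[0.0,5.0,0.0],0],[[-0.016,0.0,0.026],[0.0,0.0,0.0],0],[[-0.017,0.0,0.025],[0.0,0.0,0.0],0],[[-0.016,0.0,0.026],[0.0,0.0,0.0],0],[[-0.017,0.0,0.025],[0.0,0.0,0.0],0]]
[[[0.0,0.0,0.018],[0.0,0.0,0.0],0],[[0.0,0.0,0.017],[0.0,0.0,0.0],0],[[0.0,0.0,0.018],[0.0,0.0,0.0],0],[[0.0,0.0,0.017],[0.0,0.0,0.0],0],[[0.0,0.0,0.01],[0.0,0.0,0.0],0],[[0.0,0.0,0.01],[0.0,0.0,0.0],0],[[0.0,0.0,0.01],[0.0,0.0,0.0],0],[[0.0,0.0,0.01],[0.0,0.0,0.0],0],[[0.0,0.0,0.01],[0.0,0.0,0.0],0]]
```

play_rows([
  [[-0.017, 0, -0.011], [0, 4.2, 0], 0],
  [[-0.016, 0, -0.012], [0, 4.1, 0], 0],
  [[-0.016, 0, -0.014], [0, 4.2, 0], 0],
  [[-0.014, 0, -0.014], [-0.1, 4.2, 0], 0],
  [[-0.013, 0, -0.015], [0, 4.2, 0], 0],
  [[-0.012, 0, -0.017], [0, 4.1, 0], 0],
  [[-0.015, 0, 0.01], [0, 5, 0], 0],
  [[-0.015, 0, 0.008], [0, 5, 0], 0],
  [[-0.016, 0, 0.007], [0, 5, 0], 0],
  [[-0.017, 0, 0.005], [0, 5, 0], 0],
])

```text
clock: 12.98
eef_pos: [0.5436, 0.0107, 0.3242]
eef_rot: [-2.148, -2.29, -0.004]
ft_force: [-0.3, 0.4, -0.1]
finger_gap: 1.003
```

play_rows([
  [[-0.017, 0, 0.004], [0, 5, 0], 0],
  [[-0.017, 0, 0.003], [0, 5, 0], 0],
  [[-0.018, 0, 0.001], [0, 5, 0], 0],
  [[-0.017, 0, -0.001], [0, 5, 0], 0],
  [[-0.017, 0, -0.002], [0, 5, 0], 0],
  [[-0.018, 0, -0.003], [0, 5, 0], 0],
  [[-0.016, 0, 0.026], [0, 0, 0], 0],
  [[-0.017, 0, 0.025], [0, 0, 0], 0],
  [[-0.016, 0, 0.026], [0, 0, 0], 0],
  [[-0.017, 0, 0.025], [0, 0, 0], 0],
])

```text
clock: 14.22
eef_pos: [0.5505, -0.0966, 0.177]
eef_rot: [-1.858, -1.981, -0.498]
ft_force: [1.2, -0.3, 0.5]
finger_gap: 1.0
```

play_rows([
  [[0, 0, 0], [0, 0, 0], 0],
  [[0, 0, 0], [0, 0, 0], 0],
])

```text
clock: 14.48
eef_pos: [0.5515, -0.0966, 0.1797]
eef_rot: [-1.858, -1.983, -0.5]
ft_force: [0.8, 0.4, 0.0]
finger_gap: 1.001
```

```bash
python3 - <<'E'
from h import *
s=read_state();print({k:np.round(s[k],3) for k in("eef_pos","finger_gap","ft_force","joint_positions","clock")})
G,Q=gtcp(-.1115,.0255,45)
rows([(G,Q,9)],0)
E
```

```text
{'eef_pos': array([ 0.552, -0.097,  0.18 ]), 'finger_gap': np.float64(1.001), 'ft_force': array([0.764, 0.359, 0.032]), 'joint_positions': array([-0.606,  0.38 ,  1.6  ,  0.404,  1.51 , -0.768]), 'clock': np.float64(14.475)}
[[[0.0,0.0,0.014],[0.0,0.0,0.0],0],[[0.0,0.0,0.013],[0.0,0.0,0.0],0],[[0.0,0.0,0.014],[0.0,0.0,0.0],0],[[0.0,0.0,0.013],[0.0,0.0,0.0],0],[[0.0,0.0,0.014],[0.0,0.0,0.0],0],[[0.0,0.0,0.013],[0.1,0.0,0.0],0],[[0.0,0.0,0.014],[0.0,0.0,0.0],0],[[0.0,0.0,0.013],[0.0,0.0,0.0],0],[[0.0,-0.001,0.014],[0.0,0.0,0.1],0]]
```

play_rows([
  [[0, 0, 0.014], [0, 0, 0], 0],
  [[0, 0, 0.013], [0, 0, 0], 0],
  [[0, 0, 0.014], [0, 0, 0], 0],
  [[0, 0, 0.013], [0, 0, 0], 0],
  [[0, 0, 0.014], [0, 0, 0], 0],
  [[0, 0, 0.013], [0, 0, 0], 0],
  [[0, 0, 0.014], [0, 0, 0], 0],
  [[0, 0, 0.013], [0, 0, 0], 0],
  [[0, -0.001, 0.014], [0, 0, 0], 0],
  [[0, 0, 0], [0, 0, 0], 0],
])

```text
clock: 15.72
eef_pos: [0.5456, -0.0343, 0.0723]
eef_rot: [-1.855, -1.982, -0.498]
ft_force: [-0.3, 0.4, 0.5]
finger_gap: 1.003
```

play_rows([
  [[0, 0, 0], [0, 0, 0], 0.2],
  [[0, 0, 0], [0, 0, 0], 0.3],
  [[0, 0, 0], [0, 0, 0], 0.38],
  [[0, 0, 0], [0, 0, 0], 0.43],
  [[0, 0, 0], [0, 0, 0], 0.5],
  [[0, 0, 0], [0, 0, 0], 0.8],
  [[0, 0, 0], [0, 0, 0], 0.8],
], grip_force=30)

```text
clock: 16.6
eef_pos: [0.5468, -0.0354, 0.0736]
eef_rot: [-1.857, -1.984, -0.499]
ft_force: [-0.2, -1.2, 1.6]
finger_gap: 0.573
```

```bash
cat >> h.py <<'E'
def onrim(th,s,r,corner):
    t=np.radians(th); a=np.array([np.sin(t),np.cos(t)]); b=np.array([np.cos(t),-np.sin(t)])
    O=np.array([corner,.1])-s*a-r*b; return O[0],O[1]
E
python3 - <<'E'
from h import *
w=[]
for th,s,r,c,n in [(45,.131,.036,0,3),(52,.12,.034,0,3),(60,.105,.033,0,4),(68,.09,.032,0,4),(76,.075,.032,0,4),(84,.065,.032,0,4),(88,.06,.032,0,2),(92,.06,.032,.013,3),(97,.057,.032,.013,3),(102,.054,.032,.013,3),(107,.052,.032,.013,3),(112,.048,.032,.013,3),(117,.045,.032,.013,3)]:
  O=onrim(th,s,r,c); w.append((*gtcp(*O,th),n)); print(th,np.round(O,3),"mouthz",round(O[1]+.2*np.cos(np.radians(th)),3))
s=read_state(); G,Q=gtcp(-.1115,.0255,45); print(np.array(s["eef_pos"])-G)
d=np.array(s["eef_pos"])-G
w=[(p+d,q,n) for p,q,n in w]
print(rows(w,0.8))
E
```

```text
45 [-0.118  0.033] mouthz 0.174
52 [-0.115  0.053] mouthz 0.176
60 [-0.107  0.076] mouthz 0.176
68 [-0.095  0.096] mouthz 0.171
76 [-0.081  0.113] mouthz 0.161
84 [-0.068  0.125] mouthz 0.146
88 [-0.061  0.13 ] mouthz 0.137
92 [-0.046  0.134] mouthz 0.127
97 [-0.04   0.139] mouthz 0.114
102 [-0.033  0.143] mouthz 0.101
107 [-0.027  0.146] mouthz 0.087
112 [-0.02   0.148] mouthz 0.073
117 [-0.013  0.149] mouthz 0.058
[-0.00045027  0.00090815 -0.00059601]
[[[-0.001,0.0,-0.003],[0.0,0.0,0.0],0.8],[[0.0,0.0,-0.003],[0.0,0.0,0.1],0.8],[[-0.001,0.0,-0.004],[0.1,0.0,0.0],0.8],[[0.004,0.0,-0.002],[0.0,-2.3,0.0],0.8],[[0.005,0.0,-0.003],[0.0,-2.4,0.0],0.8],[[0.004,0.0,-0.002],[0.0,-2.3,0.0],0.8],[[0.004,0.0,-0.002],[0.0,-2.0,0.0],0.8],[[0.005,0.0,-0.002],[0.0,-2.0,0.0],0.8],[[0.004,0.0,-0.003],[0.0,-2.0,0.0],0.8],[[0.004,0.0,-0.002],[0.0,-2.0,0.0],0.8]]
[[[0.005,0.0,-0.002],[0.0,-2.0,0.0],0.8],[[0.004,0.0,-0.001],[0.0,-2.0,0.0],0.8],[[0.005,0.0,-0.002],[0.0,-2.0,0.0],0.8],[[0.004,0.0,-0.002],[0.0,-2.0,0.0],0.8],[[0.005,0.0,-0.001],[0.0,-2.0,0.0],0.8],[[0.004,0.0,-0.002],[0.0,-2.0,0.0],0.8],[[
[... 586 characters left out ...]
01,0.0,0.0],[0.0,-1.6,0.0],0.8],[[0.002,0.0,0.0],[0.0,-1.7,0.0],0.8],[[0.002,0.0,0.0],[0.0,-1.7,0.0],0.8],[[0.001,0.0,0.0],[0.0,-1.6,0.0],0.8],[[0.002,0.0,0.001],[0.0,-1.7,0.0],0.8],[[0.002,0.0,0.0],[0.0,-1.7,0.0],0.8],[[0.002,0.0,0.0],[0.0,-1.6,0.0],0.8],[[0.002,0.0,0.0],[0.0,-1.7,0.0],0.8],[[0.002,0.0,0.0],[0.0,-1.7,0.0],0.8]]
[[[0.002,0.0,0.001],[0.0,-1.6,0.0],0.8],[[0.002,0.0,0.0],[0.0,-1.7,0.0],0.8]]
(array([0.53986353, 0.0709938 , 0.11071685]), Rotation.from_matrix(array([[-4.84352949e-02,  9.97904892e-01,  4.28934614e-02],
                            [ 7.41426203e-01,  6.46956453e-02, -6.67908421e-01],
                            [-6.69284101e-01, -5.48005135e-04, -7.43006387e-01]])))
```

play_rows([
  [[-0.001, 0, -0.003], [0, 0, 0], 0.8],
  [[0, 0, -0.003], [0, 0, 0], 0.8],
  [[-0.001, 0, -0.004], [0, 0, 0], 0.8],
  [[0.004, 0, -0.002], [0, -2.3, 0], 0.8],
  [[0.005, 0, -0.003], [0, -2.4, 0], 0.8],
  [[0.004, 0, -0.002], [0, -2.3, 0], 0.8],
  [[0.004, 0, -0.002], [0, -2, 0], 0.8],
  [[0.005, 0, -0.002], [0, -2, 0], 0.8],
  [[0.004, 0, -0.003], [0, -2, 0], 0.8],
  [[0.004, 0, -0.002], [0, -2, 0], 0.8],
], grip_force=40)

```text
clock: 17.85
eef_pos: [0.5456, -0.0207, 0.1079]
eef_rot: [-2.011, -2.147, -0.264]
ft_force: [-0.7, -0.2, -3.0]
finger_gap: 0.571
```

play_rows([
  [[0.005, 0, -0.002], [0, -2, 0], 0.8],
  [[0.004, 0, -0.001], [0, -2, 0], 0.8],
  [[0.005, 0, -0.002], [0, -2, 0], 0.8],
  [[0.004, 0, -0.002], [0, -2, 0], 0.8],
  [[0.005, 0, -0.001], [0, -2, 0], 0.8],
  [[0.004, 0, -0.002], [0, -2, 0], 0.8],
  [[0.005, 0, -0.001], [0, -2, 0], 0.8],
  [[0.004, 0, -0.002], [0, -2, 0], 0.8],
  [[0.003, 0, 0], [0, -2, 0], 0.8],
  [[0.004, 0, -0.001], [0, -2, 0], 0.8],
])

```text
clock: 19.1
eef_pos: [0.5427, 0.0202, 0.1262]
eef_rot: [2.102, 2.244, -0.092]
ft_force: [-0.3, 0.4, -3.7]
finger_gap: 0.57
```

```bash
python3 - <<'E'
from h import *
p=capture("scene"); s=read_state();print({k:np.round(s[k],3) for k in("eef_pos","finger_gap","ft_force","joint_positions","clock")})
cv2.imwrite("pics/s4.png",cv2.cvtColor(cv2.resize(p["pixels"][110:270,120:380],(780,480)),cv2.COLOR_RGB2BGR))
E
```

```text
{'eef_pos': array([0.543, 0.021, 0.126]), 'finger_gap': np.float64(0.57), 'ft_force': array([-0.7  ,  0.181, -2.467]), 'joint_positions': array([-0.131,  0.261,  1.791, -0.1  ,  1.072, -0.15 ]), 'clock': np.float64(19.15)}
```

View pics/s4.png

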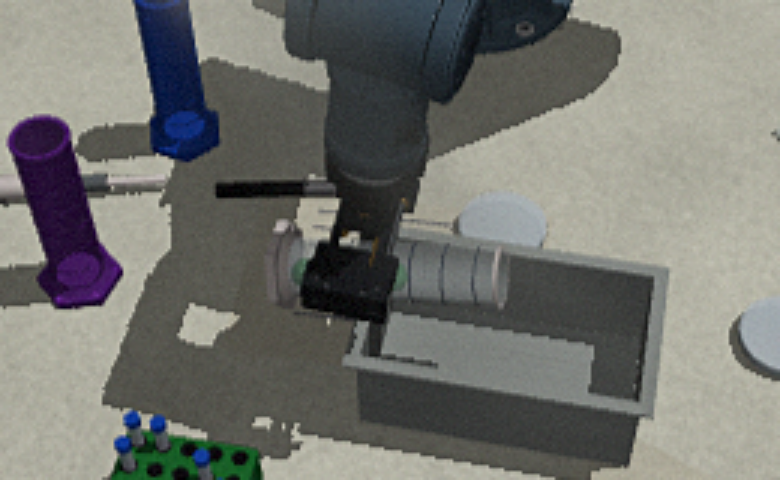

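The cylinder is held near level (foot at (285,265), mouth at (500,275) over the pan), marbles still inside. I'll go on past level slowly.

play_rows([
  [[0.003, 0, -0.001], [0, -2, 0], 0.8],
  [[0.003, 0, -0.001], [0, -2, 0], 0.8],
  [[0.004, 0, 0], [0, -2, 0], 0.8],
  [[0.003, 0, -0.001], [0, -2, 0], 0.8],
  [[0.005, 0, -0.001], [0, -1.3, 0], 0.8],
  [[0.005, 0, 0], [0, -1.4, 0], 0.8],
  [[0.005, 0, -0.001], [0, -1.3, 0], 0.8],
  [[0.002, 0, 0], [0, -1.7, 0], 0.8],
  [[0.002, 0, 0], [0, -1.6, 0], 0.8],
  [[0.002, 0, 0], [0, -1.7, 0], 0.8],
])

```text
clock: 20.4
eef_pos: [0.5407, 0.0537, 0.1236]
eef_rot: [1.938, 2.069, -0.377]
ft_force: [0.2, -0.6, -2.8]
finger_gap: 0.571
```

play_rows([
  [[0.002, 0, 0], [0, -1.7, 0], 0.8],
  [[0.001, 0, 0], [0, -1.6, 0], 0.8],
  [[0.002, 0, 0], [0, -1.7, 0], 0.8],
  [[0.002, 0, 0], [0, -1.7, 0], 0.8],
  [[0.001, 0, 0], [0, -1.6, 0], 0.8],
  [[0.002, 0, 0.001], [0, -1.7, 0], 0.8],
  [[0.002, 0, 0], [0, -1.7, 0], 0.8],
  [[0.002, 0, 0], [0, -1.6, 0], 0.8],
  [[0.002, 0, 0], [0, -1.7, 0], 0.8],
  [[0.002, 0, 0], [0, -1.7, 0], 0.8],
])

```text
clock: 21.65
eef_pos: [0.5398, 0.0688, 0.1138]
eef_rot: [1.762, 1.881, -0.619]
ft_force: [0.0, -0.4, -2.3]
finger_gap: 0.572
```

play_rows([
  [[0.002, 0, 0.001], [0, -1.6, 0], 0.8],
  [[0.002, 0, 0], [0, -1.7, 0], 0.8],
  [[0, 0, 0], [0, 0, 0], 0.8],
  [[0, 0, 0], [0, 0, 0], 0.8],
  [[0, 0, 0], [0, 0, 0], 0.8],
  [[0, 0, 0], [0, 0, 0], 0.8],
])

```text
clock: 22.4
eef_pos: [0.5397, 0.071, 0.1108]
eef_rot: [1.728, 1.843, -0.661]
ft_force: [-0.0, -0.3, -2.1]
finger_gap: 0.568
```

```bash
python3 - <<'E'
from h import *
p=capture("scene"); t=capture("top"); s=read_state();print({k:np.round(s[k],3) for k in("eef_pos","finger_gap","ft_force","joint_positions","clock")})
a=cv2.resize(p["pixels"][140:260,180:360],(600,400)); b=cv2.resize(t["pixels"][160:240,180:300],(600,400))
cv2.imwrite("pics/s5.png",cv2.cvtColor(cv2.resize(np.vstack([a,b]),(450,600)),cv2.COLOR_RGB2BGR))
E
```

```text
{'eef_pos': array([0.54 , 0.071, 0.111]), 'finger_gap': np.float64(0.572), 'ft_force': array([ 0.562,  0.124, -1.756]), 'joint_positions': array([ 0.273,  0.496,  1.69 , -0.763,  1.248,  0.571]), 'clock': np.float64(22.5)}
```

View pics/s5.png

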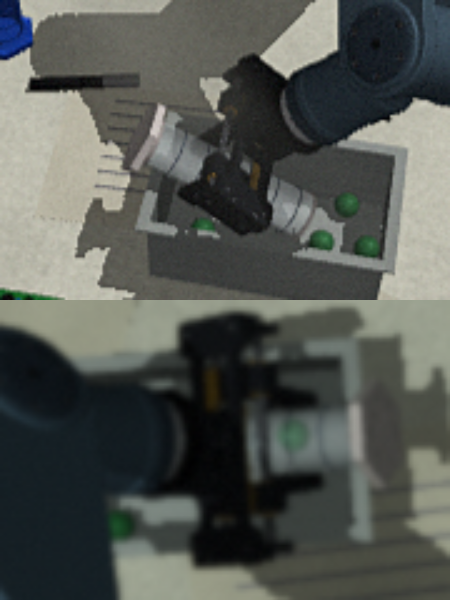

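The picture shows all four marbles in the pan: scene crop (345,203), (320,240), (367,245) and (203,226). The top crop shows the last one through the cylinder at (293,437). Next I'll lower onto the rim, keeping the gripper body clear of the flange.

```bash
python3 - <<'E'
from h import *
s=read_state(); G,Q=gtcp(*onrim(117,.045,.032,.013),117); d=np.array(s["eef_pos"])-G; print(d)
w=[]
for th,ss,r,n in [(120,.044,.031,4),(122,.043,.029,4)]:
  p,q=gtcp(*onrim(th,ss,r,.013),th); w.append((p+d,q,n))
rows(w,0.8)
# pan moved? near end flange edges
t=capture("top"); q=pts(t); k=(abs(q[:,2]-.1)<.006)&(q[:,0]>.42)&(q[:,0]<.66)&(q[:,1]>-.02)&(q[:,1]<.33)
print(np.percentile(q[k],[.5,99.5],axis=0).round(3))
E
```

```text
[-0.00067831  0.00066482 -0.00043781]
[[[0.001,0.0,0.0],[0.0,-0.8,0.0],0.8],[[0.0,0.0,0.001],[0.1,-0.7,0.0],0.8],[[0.001,0.0,0.0],[0.0,-0.8,0.0],0.8],[[0.001,0.0,0.001],[0.0,-0.7,0.0],0.8],[[0.001,0.0,0.001],[0.0,-0.5,0.0],0.8],[[0.0,0.0,0.0],[0.0,-0.5,0.0],0.8],[[0.001,0.0,0.001],[0.0,-0.5,0.0],0.8],[[0.001,0.0,0.0],[0.0,-0.5,0.0],0.8]]
[[0.452 0.017 0.095]
 [0.624 0.25  0.105]]
```

play_rows([
  [[0.001, 0, 0], [0, -0.8, 0], 0.8],
  [[0, 0, 0.001], [0, -0.7, 0], 0.8],
  [[0.001, 0, 0], [0, -0.8, 0], 0.8],
  [[0.001, 0, 0.001], [0, -0.7, 0], 0.8],
  [[0.001, 0, 0.001], [0, -0.5, 0], 0.8],
  [[0, 0, 0], [0, -0.5, 0], 0.8],
  [[0.001, 0, 0.001], [0, -0.5, 0], 0.8],
  [[0.001, 0, 0], [0, -0.5, 0], 0.8],
  [[0, 0, 0], [0, 0, 0], 0.8],
])

```text
clock: 23.68
eef_pos: [0.5394, 0.0727, 0.1033]
eef_rot: [1.671, 1.784, -0.726]
ft_force: [0.6, -0.6, -2.5]
finger_gap: 0.572
```

play_rows([
  [[0.001, 0, 0.001], [0, 0, 0], 0.8],
  [[0, 0, 0], [0, 0, 0], 0.8],
  [[0, 0, 0], [0, 0, 0], 0.8],
])

```text
clock: 24.05
eef_pos: [0.5395, 0.0725, 0.1021]
eef_rot: [1.672, 1.784, -0.725]
ft_force: [-0.5, -0.3, -2.8]
finger_gap: 0.565
```

play_rows([
  [[0.001, 0, 0.001], [0, 0, 0], 0.8],
  [[0, 0, 0], [0, 0, 0], 0.8],
  [[0, 0, 0], [0, 0, 0], 0.8],
])

```text
clock: 24.42
eef_pos: [0.5395, 0.0725, 0.1006]
eef_rot: [1.672, 1.784, -0.725]
ft_force: [-0.3, 0.5, -1.7]
finger_gap: 0.569
```

play_rows([
  [[0, 0, 0], [0, 0, 0], 0.8],
  [[0.001, 0, 0.001], [0, 0, 0], 0.8],
  [[0, 0, 0], [0, 0, 0], 0.8],
  [[0, 0, 0], [0, 0, 0], 0.8],
], grip_force=6)

```text
clock: 24.92
eef_pos: [0.5395, 0.0724, 0.0992]
eef_rot: [1.672, 1.784, -0.725]
ft_force: [-0.2, -0.4, -1.2]
finger_gap: 0.577
```

play_rows([
  [[0.001, 0, 0.001], [0, 0, 0], 0.8],
  [[0, 0, 0], [0, 0, 0], 0.8],
  [[0, 0, 0], [0, 0, 0], 0.8],
], grip_force=4)

```text
clock: 25.3
eef_pos: [0.5395, 0.0724, 0.0978]
eef_rot: [1.672, 1.784, -0.725]
ft_force: [0.1, -1.2, -1.8]
finger_gap: 0.578
```

```bash
python3 - <<'E'
from h import *
p=capture("scene"); t=capture("top"); s=read_state();print({k:np.round(s[k],3) for k in("eef_pos","finger_gap","ft_force","clock")})
a=cv2.resize(p["pixels"][140:260,180:360],(780,520))
cv2.imwrite("pics/s6.png",cv2.cvtColor(a,cv2.COLOR_RGB2BGR))
E
```

```text
{'eef_pos': array([0.54 , 0.072, 0.098]), 'finger_gap': np.float64(0.577), 'ft_force': array([ 0.449, -0.134, -1.32 ]), 'clock': np.float64(25.4)}
```

View pics/s6.png

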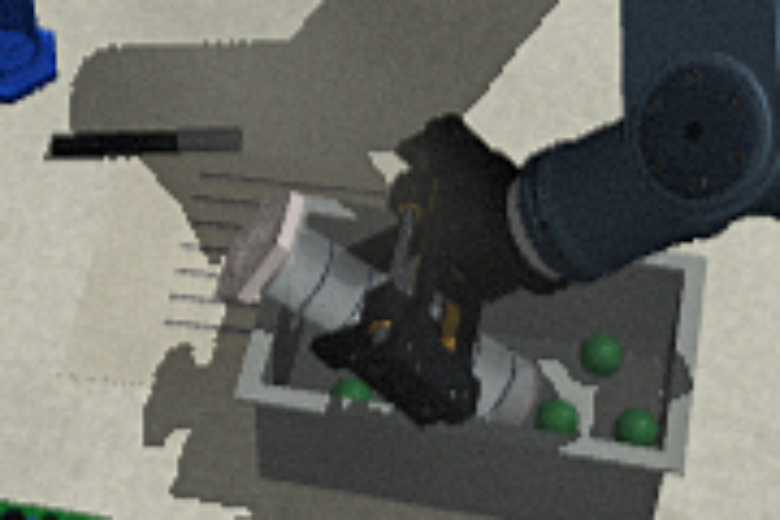

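```bash
python3 - <<'E'
from h import *
for n in("top","scene"):
  p=capture(n); r=trace("cylinder",p)
  for x in r[:4]:
    q=pts(p,x["mask"]); d=q-F;h=d@u;o=d@v;z=q[:,2]
    if abs(np.median(o))>.06 or abs(np.median(h))>.15: continue
    for a in np.arange(-.04,.22,.01):
      k=(abs(h-a)<.004)&(abs(o)<.03)
      if k.sum()>4: print(n,round(a,3),k.sum(),np.percentile(z[k],[5,50,97]).round(3))
E
```

```text
top -0.02 44 [0.112 0.12  0.128]
top -0.01 52 [0.131 0.135 0.143]
top 0.0 60 [0.145 0.151 0.158]
top 0.01 57 [0.159 0.164 0.171]
top 0.02 54 [0.141 0.171 0.175]
top 0.03 46 [0.137 0.148 0.156]
top 0.04 49 [0.126 0.141 0.147]
top 0.05 49 [0.118 0.134 0.141]
top 0.06 46 [0.111 0.127 0.135]
top 0.07 47 [0.104 0.12  0.127]
top 0.08 36 [0.109 0.115 0.159]
top 0.09 6 [0.109 0.109 0.113]
scene -0.02 32 [0.118 0.124 0.131]
scene -0.01 37 [0.133 0.139 0.144]
scene 0.0 43 [0.147 0.153 0.16 ]
scene 0.01 62 [0.132 0.164 0.173]
scene 0.02 86 [0.126 0.154 0.174]
scene 0.03 66 [0.115 0.143 0.152]
scene 0.04 66 [0.107 0.135 0.147]
scene 0.05 58 [0.112 0.131 0.14 ]
scene 0.06 39 [0.117 0.126 0.132]
scene 0.13 5 [0.077 0.079 0.08 ]
scene 0.14 47 [0.048 0.069 0.077]
scene 0.15 54 [0.045 0.064 0.072]
scene 0.16 49 [0.042 0.056 0.064]
scene 0.17 29 [0.049 0.053 0.059]
```

play_rows([
  [[0, 0, 0.001], [0, 0, 0], 0.8],
  [[0.001, 0, 0], [0, 0, 0], 0.8],
  [[0, 0, 0], [0, 0, 0], 0.8],
  [[0, 0, 0], [0, 0, 0], 0.8],
], grip_force=3)

```text
clock: 26.1
eef_pos: [0.5395, 0.0723, 0.0964]
eef_rot: [1.672, 1.784, -0.725]
ft_force: [-0.8, 0.1, -1.3]
finger_gap: 0.578
```

play_rows([
  [[0, 0, 0], [0, 0, 0], 0.42],
  [[0, 0, 0], [0, 0, 0], 0.41],
  [[0, 0, 0], [0, 0, 0], 0.4],
  [[0, 0, 0], [0, 0, 0], 0.37],
  [[0, 0, 0], [0, 0, 0], 0.33],
  [[0, 0, 0], [0, 0, 0], 0.28],
  [[0, 0, 0], [0, 0, 0], 0.24],
  [[0, 0, 0], [0, 0, 0], 0.2],
  [[0, 0, 0], [0, 0, 0], 0.2],
])

```text
clock: 27.22
eef_pos: [0.5395, 0.0723, 0.0964]
eef_rot: [1.672, 1.784, -0.725]
ft_force: [-0.2, -0.1, -0.1]
finger_gap: 0.801
```

```bash
python3 - <<'E'
from h import *
p=capture("scene"); s=read_state();print({k:np.round(s[k],3) for k in("eef_pos","finger_gap","ft_force","clock")})
a=cv2.resize(p["pixels"][140:260,180:360],(780,520))
cv2.imwrite("pics/s7.png",cv2.cvtColor(a,cv2.COLOR_RGB2BGR))
E
```

```text
{'eef_pos': array([0.539, 0.072, 0.096]), 'finger_gap': np.float64(0.799), 'ft_force': array([-0.048, -0.292,  0.235]), 'clock': np.float64(27.275)}
```

View pics/s7.png

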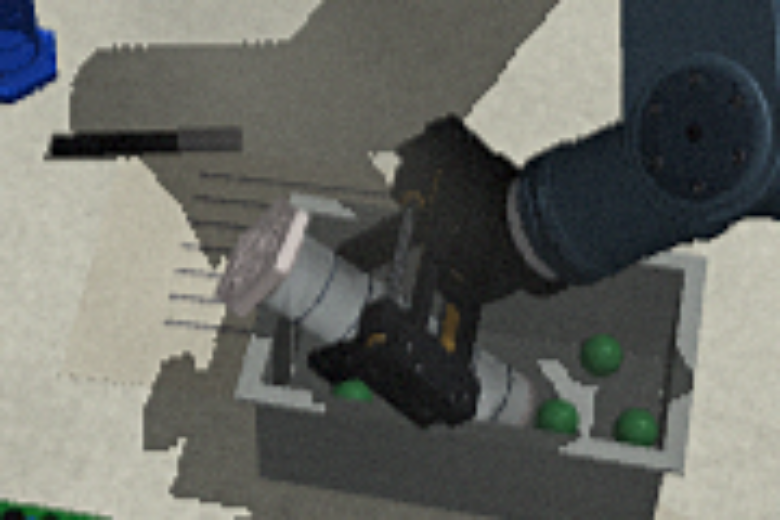

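The cylinder is released. Its foot is propped on the near rim at (265,260) and its mouth is down at (510,395), with the marbles outside. I'll back the gripper straight out.

play_rows([
  [[0, 0, -0.005], [0, 0, 0], 0.2],
  [[0, 0, -0.01], [0, 0, 0], 0.2],
  [[0, 0, -0.02], [0, 0, 0], 0.2],
  [[0, 0, -0.03], [0, 0, 0], 0.2],
  [[0, 0, -0.03], [0, 0, 0], 0.2],
  [[0, 0, -0.03], [0, 0, 0], 0.2],
  [[0, 0, -0.03], [0, 0, 0], 0.2],
  [[-0.02, 0, -0.02], [0, 5, 0], 0.2],
  [[-0.03, 0, -0.02], [0, 5, 0], 0.2],
  [[0, 0, 0], [0, 0, 0], 0.2],
])

```text
clock: 28.52
eef_pos: [0.5342, 0.1783, 0.2712]
eef_rot: [1.785, 1.898, -0.582]
ft_force: [0.1, 1.2, 0.1]
finger_gap: 0.803
```

play_rows([
  [[-0.04, 0, -0.02], [0, 5, 0], 0.2],
  [[-0.04, 0, -0.02], [0, 5, 0], 0.2],
  [[-0.04, 0, -0.02], [0, 5, 0], 0.2],
  [[-0.04, 0, -0.02], [0, 5, 0], 0.2],
  [[0, 0, 0], [0, 0, 0], 0.2],
  [[0, 0, 0], [0, 0, 0], 0.2],
])

```text
clock: 29.28
eef_pos: [0.5381, 0.079, 0.412]
eef_rot: [1.989, 2.124, -0.298]
ft_force: [-0.9, 0.6, -0.4]
finger_gap: 0.802
```

```bash
python3 - <<'E'
from h import *
p=capture("scene"); t=capture("top"); s=read_state();print({k:np.round(s[k],3) for k in("eef_pos","finger_gap","ft_force","clock")})
a=cv2.resize(p["pixels"][140:260,180:360],(780,520))
cv2.imwrite("pics/s8.png",cv2.cvtColor(a,cv2.COLOR_RGB2BGR))
for n,c in(("scene",p),("top",t)):
  I=c["pixels"].astype(int); g=((I[...,1]>I[...,0]+25)&(I[...,1]>I[...,2]+10)).astype(np.uint8)
  k,l,st,ce=cv2.connectedComponentsWithStats(g)
  for i in range(1,k):
    if st[i,4]<6: continue
    q=pts(c,l==i); m=np.median(q,0); d=m-F; h,o=d@u,d@v
    if abs(o)<.09 and -.2<h<.3: print(n,"green",st[i,4],"h",round(h,3),"o",round(o,3),"z",round(m[2],3))
  for x in trace("cylinder",c)[:4]:
    q=pts(c,x["mask"]); d=q-F;h=d@u;o=d@v;z=q[:,2]
    if abs(np.median(o))>.06 or abs(np.median(h))>.15: continue
    for a in np.arange(-.04,.22,.02):
      k=(abs(h-a)<.004)&(abs(o)<.03)
      if k.sum()>4: print(n,round(a,3),k.sum(),np.percentile(z[k],[5,50,97]).round(3),np.percentile(o[k],[3,97]).round(3))
q=pts(t); r=q[(q[:,0]>.42)&(q[:,0]<.66)&(q[:,1]>-.02)&(q[:,1]<.33)&(abs(q[:,2]-.1)<.006)]
print(cv2.minAreaRect(r[:,:2].astype(np.float32)))
E
```

```text
{'eef_pos': array([0.538, 0.08 , 0.411]), 'finger_gap': np.float64(0.801), 'ft_force': array([0.095, 1.113, 0.308]), 'clock': np.float64(29.375)}
scene green 41 h 0.212 o -0.051 z 0.027
scene green 28 h 0.059 o 0.012 z 0.029
scene green 51 h 0.189 o 0.006 z 0.027
scene green 53 h 0.239 o 0.004 z 0.028
scene -0.02 32 [0.116 0.123 0.127] [-0.022  0.028]
scene 0.0 37 [0.143 0.149 0.154] [-0.027  0.026]
scene 0.02 88 [0.12  0.163 0.174] [-0.006  0.029]
scene 0.04 63 [0.102 0.135 0.144] [-0.011  0.029]
scene 0.06 60 [0.093 0.122 0.13 ] [-0.011  0.03 ]
scene 0.08 56 [0.081 0.106 0.115] [-0.009  0.029]
scene 0.1 54 [0.065 0.09  0.099] [-0.009  0.029]
scene 0.12 49 [0.06  0.078 0.085] [-0.005  0.029]
scene 0.14 45 [0.049 0.063 0.07 ] [-0.008  0.029]
scene 0.16 39 [0.043 0.049 0.055] [-0.006  0.028]
top green 22 h 0.054 o 0.005 z 0.134
top green 31 h 0.239 o -0.004 z 0.028
top -0.02 29 [0.115 0.121 0.125] [-0.021  0.021]
top 0.0 59 [0.141 0.145 0.15 ] [-0.03   0.028]
top 0.02 54 [0.157 0.168 0.176] [-0.021  0.027]
top 0.04 49 [0.124 0.14  0.148] [-0.018  0.028]
top 0.06 24 [0.113 0.126 0.133] [-0.016  0.027]
((0.5356544256210327, 0.15324153006076813), (0.1619301587343216, 0.2650499641895294), 3.7424609661102295)
```

View pics/s8.png

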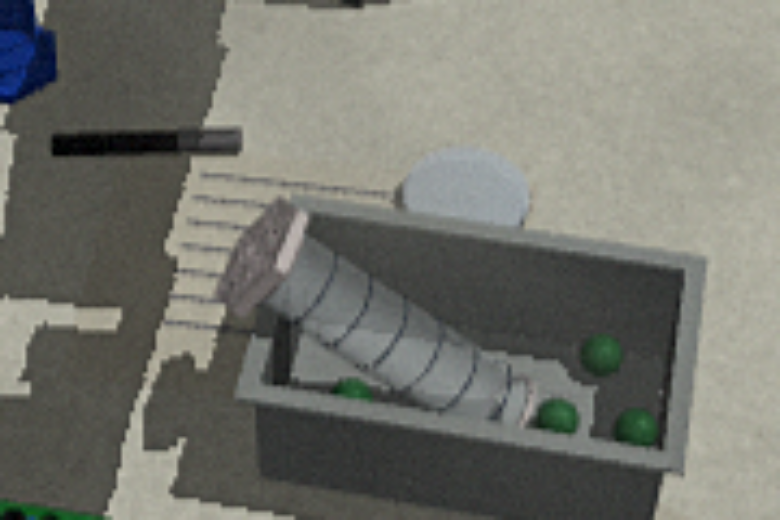

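```bash
python3 -c "
from h import *
print(close_job())"
```

```text
the job is handed in; nothing more can be done
None
```

The job is done and handed in at about 29.4 s of the 51 s allowed. I did it in two stages:

1. **Lean:** I gripped the cylinder near its mouth and turned it so a flat of the foot faced the pan. I leaned it at about 45° on the pan's rim and let go.
2. **Tip:** I took a fresh hold about 75 mm up from the foot and tipped it past level. All four marbles rolled out. I lowered it with a light grip until it lay mouth-down on the rim, then backed the gripper away.

My last camera checks showed:

- **Cylinder:** It lies released, about 36° below level. Its mouth is in the pan, well below the rim, and its foot end is propped on the near rim at over 0.1 m.
- **Marbles:** All four are on the pan floor. The closest one sits just ahead of the mouth, outside it. In the top view another shows through the clear cylinder wall; the scene camera puts it on the floor beneath.
- **Pan:** It is within about 1 mm of where it started.
- **Other things:** They were not measured again. Nothing looked disturbed in the pictures, and the wrist force stayed at a few newtons throughout.

No check failed or disagreed.

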